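Nudge a hose bracket onto the fixture's locating pins

ROBOT

A 6-joint arm with a two-finger parallel gripper is mounted at the origin on the work surface. World frame = base frame: x ahead of the robot, y to its left, z up, the work surface at z = 0. Lengths are in m, angles in rad, forces in N, time in s.
With the tool pointing down it reaches from about 0.35 to 0.775 m from the base axis. Payload 7.3 kg.
Tool frame: the origin (TCP) lies at the very end of the fingers, on their centre line; the grasp point (between the pads) lies 19 mm behind it (robot.pinch_z is the distance from the TCP to the grasp point, in m); z points along the fingers, y is the line along which they close (so a half turn about z gives the same grasp; the last joint's range is limited). The gripper opens to 92 mm and grips with 3 to 60 N. Pads are 19 mm wide; open, the fingers measure 130 mm over their backs; the gripper's body (75 mm by 190 mm) begins 47 mm behind the grasp point.
Start: joints at [-1.252, 0.342, 1.524, -0, 1.275, -0.146], TCP at [0.235, -0.469, 0.227] pointing down, gripper open.
Joint ranges: [-2.53, 2.53], [-0.77, 2.02], [0.04, 2.7], [-1, 4.14], [0.28, 2.66], [-3.11, 3.11]. Speed limits (rad/s): [2.57, 2.57, 3.14, 3.14, 3.14, 3.14].

INTERFACE

Orientations are given as [roll, pitch, yaw] about the fixed x, y, z axes, in that order (R = Rz(yaw) Ry(pitch) Rx(roll)).
In Python, from cell import robot gives the robot as it stands.
- The arm moves only by the tool move_arm, never from a script. Its argument "motion" is a list of rows, each a list of 6 numbers: the shift along the tool's x, y, z in units of 0.1 m (1.0 is 0.1 m), then the turn, a rotation vector about the tool's x, y, z in units of pi rad (1.0 is pi rad). In form: [[dx, dy, dz, rx, ry, rz], ...]. A call has 1 to 12 rows; each row is the pose to reach, as a shift and turn from the pose commanded when the call began, along the tool's axes at that moment, turning the shorter way round; what a row does not reach only later rows make up. A row lasts 1/8 s, in which the tool goes at most 62.5 mm and 10.7 degrees, less where a joint would pass 70% of its speed; a pose out of reach is approached as far as the arm can. A call with a number of a shift or a turn outside -1 to 1 is refused whole. A call with a gripper value outside its range is refused whole. "fingers" is the opening, from -1 (shut) to 1 (fully open), set as the call begins (left out, the last holds). The fingers move at their own pace and stop on an object; "newtons" is the grip in N (left out, the last holds). Time passes only in rows, so rows that repeat a pose let the fingers close. It gives the time, the measured TCP pose, the force, the opening and the grip force at its end, in the units of the state.
- robot.observe(): the state, without advancing time (a new reading comes with each control period).
- robot.read_camera(name): name is "scene" or "top" or "wrist"; returns a dict with "image" (384x512x3 uint8, red, green, blue), "range_z" (384x512 float32, m along the optical axis (not along the pixel's ray), 0 where there is no reading), "vfov" (degrees; the focal length in pixels is half the picture's height over the tangent of half this angle, whatever the lens; pixels are square), "cx", "cy" (the principal point, pixels), "extrinsics" (4x4, takes a point from camera to world coordinates); the wrist camera has in their place "hand_eye" (4x4, takes a point from camera to tool coordinates, whose origin is the TCP and whose axes are the flange's). Camera axes: x right, y up, looking along -z (the intrinsics and any distortion apply to the point x, -y, -z); pixel columns grow to the right and rows downward; lengths in m; the calibration is good to about 2 mm. A picture is of the moment at which its call begins: read the wrist's pose just before it.
- robot.hand_in(): hands the job in; it is judged then, once.
The state is a dict: "time": time; "qpos": joint angles; "qvel": joint speeds; "joint_efforts": joint torques, N m; "tool_pos": TCP position; "tool_rot": TCP orientation; "contact_force": force on the tool from outside, world axes, zero at the start; "torque": the same for the moment, N m; "opening": finger opening in m; "grip_force": force on a finger pad.
Only numpy, scipy, OpenCV 4.12 (cv2) and the standard library are available. Lean on these libraries where they do the work, as an engineer would, in place of code of your own. Each camera call takes 0.05 s, during which the arm holds its last target. There are 200 camera calls.

TASK

With the fingertips, nudge the aluminium bracket sideways along the fixture's loading step, lining it up as you go, and push it off the step until its two holes drop over the two locating pins and it sits flat on the seat, its rib still towards the step. Only push or press it: do not pick it up, lift it or tip it over. Leave the other things on the bench and the fixture where they are, and finish with the hand clear.

Things in the scene. Friction and masses are not known exactly. Their poses are not given: they have to be found in the camera images.
- fixture: grey cast fixture, 250 mm wide, fixed to the bench; origin on the bench midway between its two upright pins; z up, x from the loading step to the pins (away from the robot; yaw varies), y to the left along the line of the pins. Beyond the step lies the flat seat, 30 mm above the bench, from x = -37.5 to +100 mm, without any fence or stop.
- step_edge (a point): middle of the far top edge of the raised loading step (fixture x = -37.5 mm, y = 0), 40 mm above the bench. The step's flat top reaches from here back to x = -165 mm; here it drops upright to the seat, 10 mm lower.
- pin_left (a point): foot of the left pin, on the seat (fixture x = 0, y = +45 mm). Each pin is 10 mm thick for its lower 4 mm, then tapers like a bullet to 4 mm at its top, 9 mm above the seat, 1 mm below the top of the step.
- pin_right (a point): foot of the right pin, the same (fixture x = 0, y = -45 mm)
- bracket: loose aluminium bracket, 0.25 to 0.43 kg, flat on the loading step at the start; origin at the centre of the underside of its foot plate, 72 mm (x) by 120 mm (y) by 10 mm thick. Seated, its axes agree with the fixture's and its underside is on the seat. Its centre of mass lies about 8 mm behind its origin, towards the rib.
- rib (a point): middle of the top of the rib that stands along the bracket's whole rear edge (bracket x = -36 to -24 mm, 120 mm long), 32 mm above the underside
- boss (a point): middle of the top of the round boss, 28 mm wide, on the plate's centre, 22 mm above the underside
- hole_left (a point): centre of the left hole of the foot plate, at the underside (bracket x = 0, y = +45 mm). Both holes go through and are 14 mm wide, so that the plate has 2 mm of play round the pins.
- hole_right (a point): centre of the right hole, the same (bracket x = 0, y = -45 mm)
- coupling_a: brass hose coupling, 26 mm wide, 35 mm tall, standing on the far part of the fixture; leave alone. Origin at its underside
- coupling_b: steel hose coupling, 24 mm wide, 35 mm tall, standing on the far part of the fixture; leave alone. Origin at its underside
- ferrule: steel sleeve, 28 mm wide, 34 mm tall, standing on the bench close beside the fixture; leave alone. Origin at its underside
- spray_can: blue spray can, 66 mm wide, 210 mm tall; leave alone. Origin at its underside
- screwdriver: wood-handled screwdriver, 200 mm long, lying on the bench; leave alone
- wrench: steel wrench, 190 mm long, lying on the bench; leave alone
- parts_bin: blue open bin, 120 x 160 x 60 mm; leave alone. Origin at its underside
There are look-alikes about, which are no part of the job. There is more than one size of the bracket; the job needs the largest.

How it is judged:
At the end, for the whole second after the job is handed in: The bracket is at rest with both holes over their own pins (each hole centre within 4 mm of its pin, seen from above; left hole on left pin), its underside within 1.8 mm of the seat and level within 0.03 rad (z of bracket in the frame of fixture below 0.0318 m and angle between bracket's own z axis and vertical below 0.03 rad and horizontal distance between hole_left and pin_left below 0.004 m and horizontal distance between hole_right and pin_right below 0.004 m and linear speed of bracket below 0.01 m/s); the robot touches nothing.
It fails at once if the bracket is lifted (more than 5 mm above the loading step) (z of bracket in the frame of fixture above 0.045 m).
It fails at once if the bracket is tipped up (more than 0.35 rad) (angle between bracket's own z axis and vertical above 0.35 rad).
It fails at once if another thing on the bench or the fixture is moved (more than 20 mm) (distance of any of coupling_a, coupling_b, ferrule, spray_can, screwdriver, wrench, parts_bin from where it was at the start of the episode above 0.02 m).
It also fails if it takes over 54 s, if anything falls off the work surface, if the arm or the gripper's body presses on something with over 40 N, if the wrist force passes 120 N, or if a joint passes its speed limit or range.

## Working session

There is one attempt and no reset: what is moved stays moved. The work goes in short steps, Python scripts to look and compute and a tool call to move; the robot and the scene stay as the last step left them, time stands still between calls to the robot, and variables do not carry over. Pictures are saved under pics/ and viewed, at most 10 in all, crops included, and the job is handed in when it is done.

Besides the shell and the picture viewer there is one more tool, called after "Emit:" as name(argument=value, ...) on one line, values as JSON. move_arm: Moves the arm, as the interface text tells. Shifts and turns lie within -1 to 1; 1 stands for 0.1 m of shift or pi rad of turn. Its arguments: {"type":"object","properties":{"motion":{"type":"array"},"fingers":{"type":"number"},"newtons":{"type":"number"}},"required":["motion"]}

```bash
mkdir -p pics; ls
cat > h.py <<'E'
import numpy as np, cv2
from cell import robot
def grab(n):
    s=robot.observe(); c=robot.read_camera(n); c['s']=s
    return c
from scipy.spatial.transform import Rotation as R
def T(c):
    if 'extrinsics' in c: return np.array(c['extrinsics'])
    M=np.eye(4); M[:3,:3]=R.from_euler('xyz',c['s']['tool_rot']).as_matrix(); M[:3,3]=c['s']['tool_pos']
    return M@np.array(c['hand_eye'])
def f(c): return c['image'].shape[0]/2/np.tan(np.radians(c['vfov'])/2)
def cloud(c):
    d=c['range_z']; v,u=np.mgrid[:d.shape[0],:d.shape[1]]
    p=np.stack([(u-c['cx'])/f(c)*d,-(v-c['cy'])/f(c)*d,-d],-1); M=T(c)
    return p@M[:3,:3].T+M[:3,3]
def ray(c,u,v,z):
    M=T(c); d=M[:3,:3]@np.array([(u-c['cx'])/f(c),-(v-c['cy'])/f(c),-1]); o=M[:3,3]
    return o+d*(z-o[2])/d[2]
E
python3 - <<'E'
from h import *
for n in('scene','top'):
    c=grab(n); np.save(f'{n}.npy',c,allow_pickle=True)
    print(n,{k:v for k,v in c.items() if k not in('image','range_z','s')})
    cv2.imwrite(f'pics/{n}.png',cv2.resize(c['image'][:,:,::-1],(800,600)))
print(c['s'])
E
```

```text
pics
scene {'vfov': 54.796170723262186, 'cx': 257.69270011454637, 'cy': 196.60505368207234, 'extrinsics': array([[ 0.49682605, -0.51967883,  0.69505236,  1.23784561],
       [ 0.86784247,  0.30086979, -0.39538186, -0.36898384],
       [-0.00364868,  0.79963197,  0.60047931,  0.68579465],
       [ 0.        ,  0.        ,  0.        ,  1.        ]])}
top {'vfov': 43.22295539720099, 'cx': 248.3568481045479, 'cy': 193.57570170312778, 'extrinsics': array([[ 0.01141248,  0.99747276, -0.07012732,  0.48325449],
       [-0.99982469,  0.01242423,  0.01400809,  0.02690409],
       [ 0.01484397,  0.06995515,  0.99743969,  1.30169444],
       [ 0.        ,  0.        ,  0.        ,  1.        ]])}
{'time': 0.05, 'qpos': array([-1.25200124e+00,  3.42705013e-01,  1.52498861e+00, -4.32366059e-05,
        1.27539587e+00, -1.46019790e-01]), 'qvel': array([-4.95154642e-04, -3.95738129e-04,  9.41991106e-05, -5.00136299e-04,
        1.24223714e-03,  2.95669281e-04]), 'joint_efforts': array([ 1.28201962e-03, -4.32423842e+01, -2.44993222e+01,  7.19792582e-02,
        5.24789072e-02, -4.15517673e-05]), 'tool_pos': array([ 0.23520857, -0.46892107,  0.22606407]), 'tool_rot': array([-3.14010573e+00, -1.76886866e-04,  4.64827362e-01]), 'contact_force': array([ 0.23610691,  0.6188743 , -0.07968327]), 'torque': array([-0.01568358, -0.03853275,  0.01519548]), 'grip_force': 0.0, 'opening': 0.09201433219119717}
```

View pics/top.png

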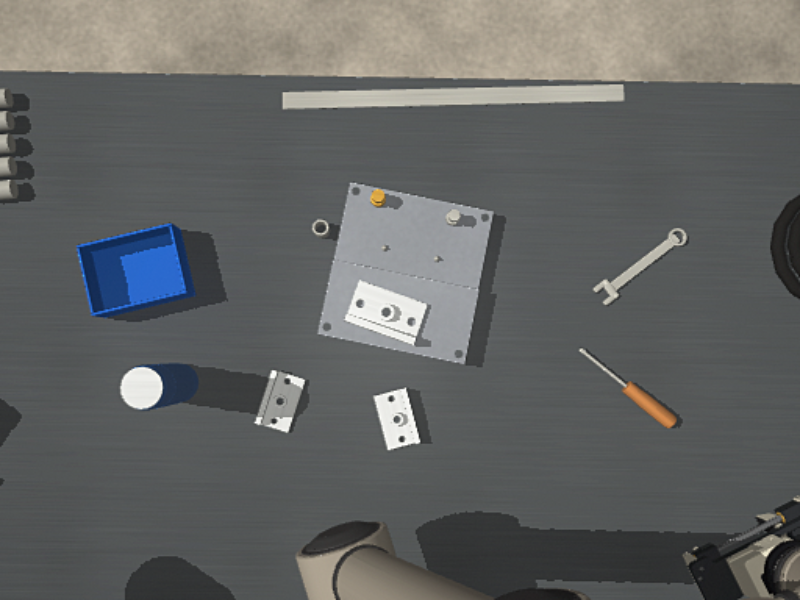

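View pics/scene.png

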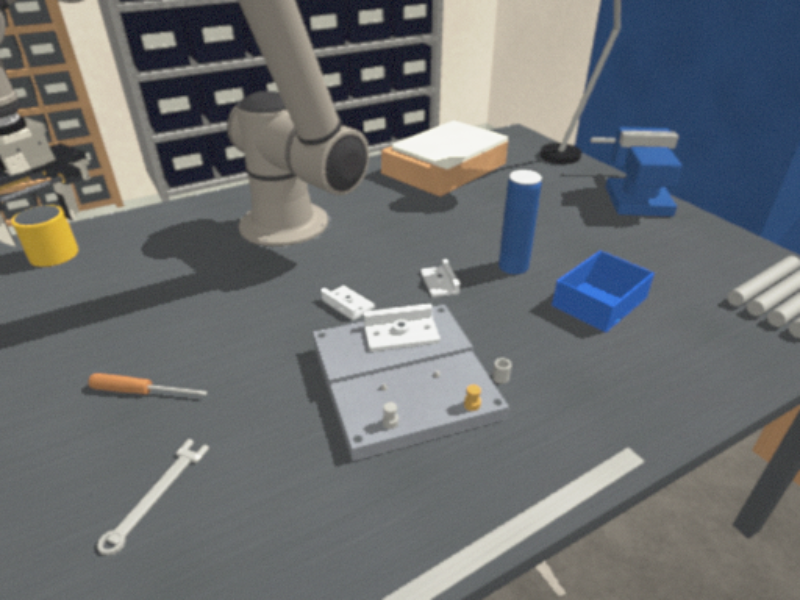

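The top view (800x600 pixels) shows three bracket candidates. One is on the loading step at (387,312). The other two are smaller and lie on the bench at (280,400) and (397,418). I choose the one on the step because it is the largest and sits on the fixture. The pins are at about (385,248) and (437,259), and the ferrule is at (321,228).

Run:
```python
from h import *
c=np.load('top.npy',allow_pickle=True).item(); P=cloud(c)
s=.64
for n,u,v,z in[('pinL',385,247.5,.039),('pinR',437,258.5,.039),('edgeL',332,260,.04),('edgeR',479,289,.04),('holeL',360,303,.05),('holeR',411,322,.05),('boss',387,312,.062),('coupA',378,197,.06),('coupB',453,215,.06),('ferr',321,227,.03)]:
    print(n,ray(c,u*s,v*s,z).round(4),'cloud',P[int(v*s),int(u*s)].round(4))
Z=P[...,2]; m=np.zeros(Z.shape,bool); m[170:230,210:285]=1
for lo,hi in((.045,.056),(.066,.08)):
    q=P[m&(Z>lo)&(Z<hi)]; r=cv2.minAreaRect(q[:,:2].astype(np.float32)); print(len(q),np.median(q[:,2]),r)
for n,(x,y) in dict(b1=(280,400),b2=(397,418)).items():
    print(n,P[int(y*s),int(x*s)].round(3))
g=(P[...,0]>.4)&(abs(Z-.04)<.004); print('step z',np.median(Z[m&g]))
i=c['image'][100:250,190:340,::-1]; cv2.imwrite('pics/crop.png',cv2.resize(i,None,fx=4,fy=4,interpolation=cv2.INTER_CUBIC))
```

```text
pinL [0.6645 0.0154 0.039 ] cloud [0.6661 0.0164 0.0355]
pinR [ 0.6471 -0.0722  0.039 ] cloud [ 0.6479 -0.0702  0.0417]
edgeL [0.6421 0.1039 0.04  ] cloud [0.6479 0.1075 0.002 ]
edgeR [ 0.5965 -0.1429  0.04  ] cloud [ 0.5997 -0.1425  0.032 ]
holeL [0.5698 0.0558 0.05  ] cloud [0.5724 0.0569 0.046 ]
holeR [ 0.5393 -0.029   0.05  ] cloud [ 0.5399 -0.0293  0.041 ]
boss [0.5547 0.011  0.062 ] cloud [0.5562 0.0129 0.0655]
coupA [0.7458 0.0282 0.06  ] cloud [0.7443 0.0305 0.0679]
coupB [ 0.7174 -0.0966  0.06  ] cloud [ 0.7177 -0.0936  0.0664]
ferr [0.6993 0.1241 0.03  ] cloud [0.7041 0.1271 0.006 ]
998 0.05039821721757287 ((0.5594639182090759, 0.013791017234325409), (0.19808977842330933, 0.12663310766220093), 81.28550720214844)
232 0.0726020569642053 ((0.5437323451042175, 0.017330002039670944), (0.11861338466405869, 0.04707513749599457), 71.08057403564453)
b1 [0.407 0.189 0.022]
b2 [ 0.38  -0.008  0.018]
step z 0.04045911840247851
```

View pics/crop.png

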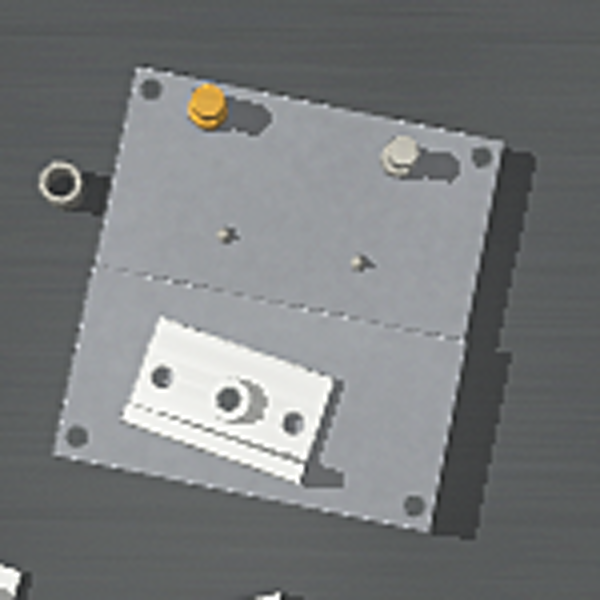

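The crop confirms the choice: the holes are at crop (162,376) and (293,423), 90 mm apart, with the rib towards the robot. In the fixture frame the bracket is at about (-107, +21) mm, with a yaw error of about -0.15 rad. I'll approach now and look again with the wrist camera.

Emit:
move_arm(motion=[[0.5,-0.4,0,0,0,0],[1,-0.8,0,0,0,0],[1,-0.8,0,0,0,0]], fingers=-1)

```text
time: 0.48
tool_pos: [0.2898, -0.3496, 0.2267]
tool_rot: [-3.14, -0.001, 0.469]
contact_force: [0.3, -0.4, 0.5]
opening: 0.0663
grip_force: 0.0
```

Emit:
move_arm(motion=[[0.5,-0.4,0,0,0,0],[1,-0.8,0,0,0,0],[1,-0.8,0,0,0,0]])

```text
time: 0.85
tool_pos: [0.3433, -0.2341, 0.2267]
tool_rot: [-3.141, -0.0, 0.469]
contact_force: [0.5, -0.7, 0.8]
opening: 0.0366
grip_force: 0.0
```

Emit:
move_arm(motion=[[0.5,-0.4,0,0,0,0],[1,-0.8,0,0,0,0],[1,-0.8,0,0,0,0]])

```text
time: 1.23
tool_pos: [0.3971, -0.1183, 0.2267]
tool_rot: [3.142, -0.0, 0.47]
contact_force: [-0.2, 0.1, -0.5]
opening: 0.0064
grip_force: 0.0
```

Emit:
move_arm(motion=[[0.5,-0.4,0,0,0,0.05],[1,-0.8,0,0,0,0.1],[1,-0.8,0,0,0,0.15],[1,-0.8,0,0,0,0.21],[1,-0.8,0,0,0,0.21]])

```text
time: 1.85
tool_pos: [0.4499, -0.0056, 0.2265]
tool_rot: [3.141, 0.0, -0.195]
contact_force: [0.0, 0.5, 0.1]
opening: 0.0002
grip_force: 0.0
```

Run:
```python
from h import *
c=grab('wrist'); np.save('w1.npy',c,allow_pickle=True); print(c['hand_eye'],c['vfov'],c['cx'],c['cy'])
cv2.imwrite('pics/w1.png',cv2.resize(c['image'][:,:,::-1],(800,600)))
```

```text
[[ 4.47101112e-04  9.62990650e-01  2.69534428e-01  7.21108077e-02]
 [ 9.99999509e-01 -6.69037384e-04  7.31542364e-04 -1.18164237e-03]
 [ 8.84797066e-04  2.69533969e-01 -9.62990476e-01 -1.58010953e-01]
 [ 0.00000000e+00  0.00000000e+00  0.00000000e+00  1.00000000e+00]] 71.24224081109827 258.8625220282815 197.12956592309078
```

View pics/w1.png

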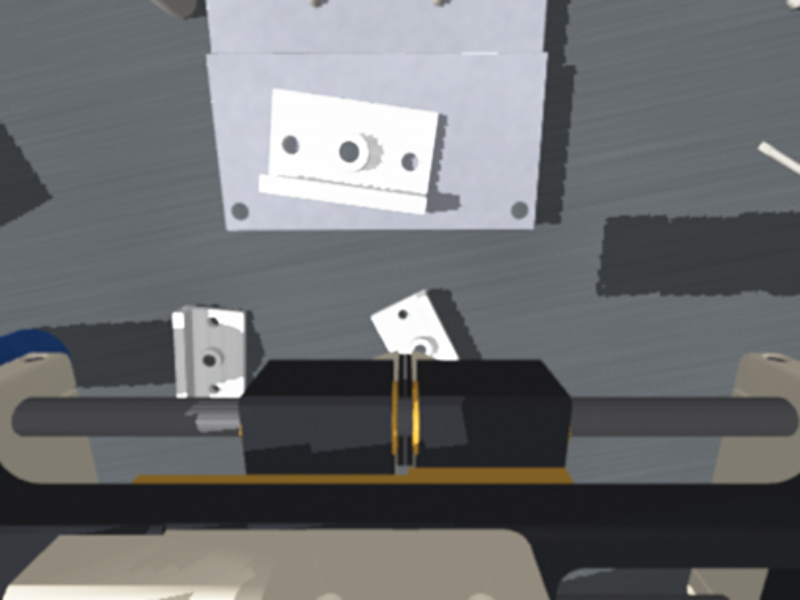

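The wrist view (800x600 pixels) shows the bracket's holes at (290,145) and (410,162) and the boss at (351,152). The step edge lies along row 54, so the tool is square to the fixture, and the pin tips are at (318,2) and (440,2).

```bash
cat >> h.py <<'E'
def tl(c,p):  # world point -> tool-aligned offsets
    s=c['s']; M=R.from_euler('xyz',s['tool_rot']).as_matrix(); return M.T@(p-np.array(s['tool_pos']))
E
python3 - <<'E'
from h import *
c=np.load('w1.npy',allow_pickle=True).item(); t=np.load('top.npy',allow_pickle=True).item(); k=.64
for n,u,v,z in[('eL',208,55,.04),('eR',547,53,.04),('nL',228,230,.04),('nR',533,229,.04),('hL',290,145,.05),('hR',410,162,.05),('boss',351,152,.062),('ribL',260,192,.072),('ribR',424,213,.072),('pL',318,3,.039),('pR',439,3,.039)]:
    p=ray(c,u*k,v*k,z); print(n,p.round(4),(tl(c,p)*1000).round(1))
print('can',tl(c,ray(t,141*k,388*k,.21)).round(3))
E
```

```text
eL [0.6423 0.1042 0.04  ] [ 167.6 -145.1  186.3]
eR [ 0.5958 -0.139   0.04  ] [169.  102.5 186.5]
nL [0.5184 0.1283 0.04  ] [  41.4 -144.8  186.3]
nR [ 0.4714 -0.1148  0.04  ] [ 42.3 102.8 186.5]
hL [0.5697 0.0594 0.05  ] [105.1 -87.1 176.4]
hR [ 0.5406 -0.0264  0.05  ] [ 93.1   2.7 176.4]
boss [0.5549 0.0145 0.062 ] [ 99.2 -40.2 164.4]
ribL [0.5401 0.0839 0.072 ] [  71.2 -105.4  154.4]
ribR [ 0.5028 -0.0292  0.072 ] [ 56.6  12.8 154.5]
pL [0.659  0.0173 0.039 ] [200.8 -63.1 187.4]
pR [ 0.6424 -0.0672  0.039 ] [200.8  23.  187.4]
can [-0.088 -0.358  0.016]
```

Emit:
move_arm(motion=[[0.44,-0.5,0,0,0,0],[0.88,-1,0,0,0,0],[0.88,-1,0,0,0,0]])

```text
time: 2.28
tool_pos: [0.5574, 0.0777, 0.2256]
tool_rot: [-3.142, 0.0, -0.19]
contact_force: [-0.7, -0.8, 0.1]
opening: 0.0005
grip_force: 0.0
```

Emit:
move_arm(motion=[[0,-0.37,0.4,0,0,0],[0,-0.37,0.9,0,0,0],[0,-0.37,0.9,0,0,0]])

```text
time: 2.65
tool_pos: [0.5596, 0.112, 0.1334]
tool_rot: [3.139, 0.008, -0.194]
contact_force: [-0.6, -1.3, 1.1]
opening: 0.0003
grip_force: 0.0
```

Emit:
move_arm(motion=[[0,0,0.4,0,0,0],[0,0,0.8,0,0,0],[0,0,0.9,0,0,0],[0,0,0.9,0,0,0]])

```text
time: 3.15
tool_pos: [0.5634, 0.1127, 0.0482]
tool_rot: [-3.141, -0.002, -0.195]
contact_force: [0.8, -0.5, 0.6]
opening: 0.0004
grip_force: 0.0
```

Run:
```python
from h import *
c=grab('wrist'); np.save('w2.npy',c,allow_pickle=True); print(c['s']['tool_pos'],c['s']['tool_rot'])
w=np.load('w1.npy',allow_pickle=True).item(); print(tl(w,c['s']['tool_pos'])*1000)
cv2.imwrite('pics/w2.png',c['image'][:,:,::-1])
```

```text
[0.56335264 0.1127108  0.04824363] [-3.14133554e+00 -1.68083780e-03 -1.95183345e-01]
[  88.49016223 -138.16000455  178.08817741]
```

View pics/w2.png

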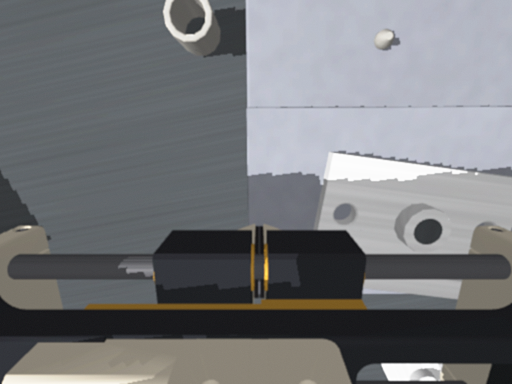

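The fingers stand left of the bracket, whose left edge is at column 318-330, and the left pin shows at (385,40). I'll lower 3 mm and push sideways.

Emit:
move_arm(motion=[[0,0,0.03,0,0,0],[0,0.04,0.03,0,0,0],[0,0.08,0.03,0,0,0],[0,0.12,0.03,0,0,0],[0,0.15,0.03,0,0,0],[0,0.18,0.03,0,0,0],[0,0.21,0.03,0,0,0],[0,0.24,0.03,0,0,0]])

```text
time: 4.2
tool_pos: [0.5576, 0.0899, 0.0437]
tool_rot: [-3.141, 0.0, -0.195]
contact_force: [0.5, 1.2, 0.1]
opening: 0.0002
grip_force: 0.9
```

Emit:
move_arm(motion=[[0,0.03,0,0,0,0],[0,0.06,0,0,0,0],[0,0.09,0,0,0,0],[0,0.12,0,0,0,0],[0,0.14,0,0,0,0],[0,0.14,0,0,0,0]])

```text
time: 4.95
tool_pos: [0.555, 0.0758, 0.0437]
tool_rot: [3.141, -0.0, -0.195]
contact_force: [0.7, 0.5, -0.2]
opening: 0.0004
grip_force: 0.1
```

Run:
```python
from h import *
c=grab('wrist'); np.save('w3.npy',c,allow_pickle=True)
w=np.load('w1.npy',allow_pickle=True).item(); print(tl(w,c['s']['tool_pos'])*1000)
cv2.imwrite('pics/w3.png',c['image'][:,:,::-1])
```

```text
[  87.40534141 -100.30178466  182.67159527]
```

View pics/w3.png

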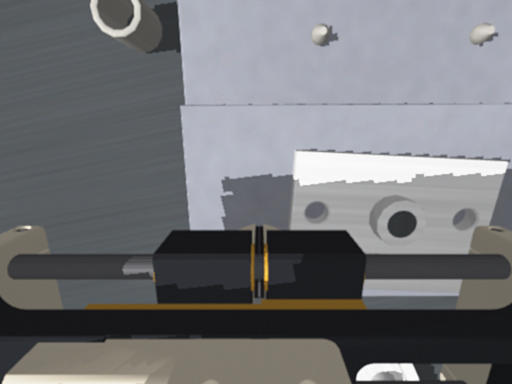

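The bracket moved and turned nearly square. The holes are at (316,211) and (464,218), and the pin tops at (320,28) and (487,28).

Run:
```python
from h import *
c=np.load('w3.npy',allow_pickle=True).item()
for n,u,v,z in[('eL',184,105.5,.04),('eR',508,104,.04),('hL',316,210.5,.05),('hR',464,218,.05),('boss',402,223,.062),('frontL',296,151,.05),('frontR',507,158,.05)]:
    p=ray(c,u,v,z); print(n,p.round(4),(tl(c,p)*1000).round(1))
M=T(c)
# pin blobs: brightness
i=cv2.resize(c['image'][10:60,290:512,::-1],None,fx=3.5,fy=3.5,interpolation=cv2.INTER_CUBIC); cv2.imwrite('pics/pins.png',i)
```

```text
eL [0.6432 0.1033 0.04  ] [ 81.2 -44.1   3.7]
eR [ 0.6082 -0.0784  0.04  ] [ 82.1 140.9   3.7]
hL [0.5696 0.0395 0.05  ] [21.4 32.8 -6.3]
hR [ 0.5477 -0.0471  0.05  ] [ 16.7 121.9  -6.3]
boss [ 0.5575 -0.0046  0.062 ] [ 18.1  78.3 -18.3]
frontL [0.6066 0.0457 0.05  ] [56.5 19.5 -6.3]
frontR [ 0.5797 -0.0706  0.05  ] [ 52.7 138.8  -6.3]
```

View pics/pins.png

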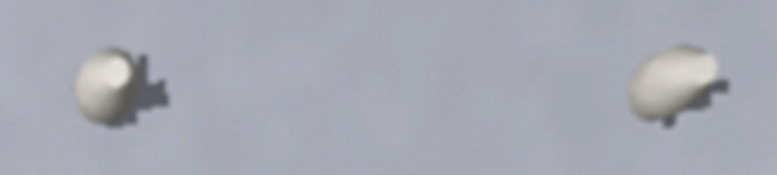

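Run:
```python
from h import *
c=np.load('w3.npy',allow_pickle=True).item()
for n,u,v,z in[('tL',323.7,29.4,.039),('tR',492,28,.039),('cornerL',186,104.5,.04)]:
    p=ray(c,u,v,z); print(n,p.round(4),(tl(c,p)*1000).round(1))
```

```text
tL [0.6662 0.0197 0.039 ] [120.   33.4   4.7]
tR [ 0.6494 -0.0688  0.039 ] [120.7 123.5   4.7]
cornerL [0.6435 0.1021 0.04  ] [ 81.8 -43.    3.7]
```

Emit:
move_arm(motion=[[0,0.01,0,0,0,0],[0,0.02,0,0,0,0],[0,0.02,0,0,0,0],[0,-0.1,0,0,0,0],[0,-0.1,-0.5,0,0,0],[0,-0.1,-0.5,0,0,0]])

```text
time: 5.75
tool_pos: [0.5596, 0.0866, 0.0972]
tool_rot: [-3.14, -0.008, -0.194]
contact_force: [0.6, 0.2, -0.5]
opening: 0.0006
grip_force: 0.0
```

Emit:
move_arm(motion=[[-0.38,0.3,0,0,0,0],[-0.38,0.88,0,0,0,0],[-0.38,0.88,0,0,0,0],[-0.38,0.88,0,0,0,0],[-0.38,0.88,0,0,0,0],[-0.38,0.88,0,0,0,0],[-0.38,0.88,0,0,0,0]], fingers=0.52)

```text
time: 6.62
tool_pos: [0.5027, 0.0075, 0.0936]
tool_rot: [3.142, 0.0, -0.194]
contact_force: [-0.5, 0.1, -0.1]
opening: 0.0656
grip_force: 0.0
```

Run:
```python
from h import *
c=grab('wrist'); np.save('w4.npy',c,allow_pickle=True)
w=np.load('w3.npy',allow_pickle=True).item(); print(tl(w,c['s']['tool_pos'])*1000, c['s']['opening'])
cv2.imwrite('pics/w4.png',c['image'][:,:,::-1])
```

```text
[-38.06189404  77.10211026 -49.8961743 ] 0.06556466849421748
```

View pics/w4.png

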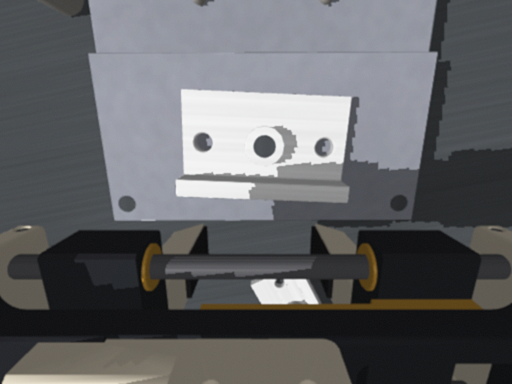

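The bracket is central: the holes are at (203,142) and (323,147), the midpoint is column 263, and the fixture's centre is also column 263. I'll go down behind the rib and push to just short of the tipping point.

Emit:
move_arm(motion=[[0,0,0.25,0,0,-0.002],[0,0,0.48,0,0,-0.002],[0,0,0.48,0,0,-0.002],[0,0,0.48,0,0,-0.002]])

```text
time: 7.18
tool_pos: [0.5031, 0.0069, 0.0464]
tool_rot: [3.142, -0.001, -0.189]
contact_force: [0.3, 0.4, 0.3]
opening: 0.0701
grip_force: 0.0
```

Emit:
move_arm(motion=[[0.06,0,0,0,0,0],[0.1,0,0,0,0,0],[0.14,0,0,0,0,0],[0.2,0,0,0,0,0],[0.27,0,0,0,0,0],[0.34,0,0,0,0,0],[0.41,0,0,0,0,0],[0.48,0,0,0,0,0],[0.55,0,0,0,0,0],[0.62,0,0,0,0,0],[0.68,0,0,0,0,0],[0.72,0,0,0,0,0]])

```text
time: 8.68
tool_pos: [0.5737, -0.0066, 0.0457]
tool_rot: [3.142, -0.0, -0.189]
contact_force: [-3.4, 0.0, 2.9]
opening: 0.0695
grip_force: 1.7
```

Run:
```python
from h import *
c=grab('wrist'); np.save('w5.npy',c,allow_pickle=True)
w=np.load('w3.npy',allow_pickle=True).item(); print(tl(w,c['s']['tool_pos'])*1000, c['s']['contact_force'])
cv2.imwrite('pics/w5.png',cv2.resize(c['image'][:240,:,::-1],(800,375)))
```

```text
[34.31964448 77.22906041 -1.94623186] [-3.44924175  0.0239873   2.88919114]
```

View pics/w5.png

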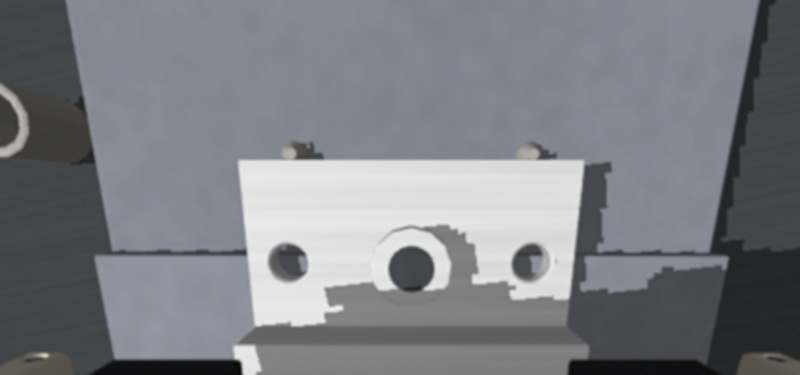

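The bracket is square to the fixture, with the holes at (288,263) and (531,263) in the picture and the pin tops just ahead at about (291,148) and (530,148). I'll measure the lateral error by masks.

```bash
cat > m.py <<'E'
from h import *
def pins(c,r0,r1):
    i=c['image'].astype(int); m=((i[...,0]-i[...,2])>6)&(i.sum(2)>300); m[:r0]=0; m[r1:]=0; m[:,:150]=0; m[:,380:]=0
    n,l,s,ce=cv2.connectedComponentsWithStats(m.astype(np.uint8)); return [(s[k],ce[k].round(1)) for k in range(1,n) if s[k,4]>15]
E
python3 - <<'E'
from m import *
c=np.load('w5.npy',allow_pickle=True).item()
for b in pins(c,80,103): print(b)
k=.64
for n,u,v,z in[('hL',288,263,.05),('hR',531,263,.05),('fL',239,160,.05),('fR',584,160,.05),('eL',96,255,.04),('eR',728,256,.04),('tL',293,146,.039),('tR',528,146,.039)]:
    p=ray(c,u*k,v*k,z); print(n,(tl(c,p)*1000).round(1))
for r in (90,92,94,96,98): print(r,c['image'][r,180:208,0],c['image'][r,328:356,0])
E
```

```text
(array([181,  92,   9,  10,  69], dtype=int32), array([184.9,  97.3]))
(array([330,  92,  16,  10, 115], dtype=int32), array([337.4,  97.3]))
hL [ 46.4 -44.4  -4.3]
hR [46.4 45.5 -4.3]
fL [ 82.4 -58.7  -4.3]
fR [82.4 60.9 -4.3]
eL [  47.8 -122.3    5.7]
eR [ 47.6 125.5   5.7]
tL [ 88.  -42.4   6.7]
tR [88.  44.2  6.7]
90 [134 132 133 132 128 127 120 112 112 115 118 122 129 130 132 131 133 131
 120 111 122 130 129 129 130 129 130 130] [129 130 131 132 133 131 133 132 132 129 125 124 121 119 124 128 132 134
 134 133 131 132 131 130 131 130 130 129]
92 [130 131 134 135 131 122 111 101  94  88  83  82  81  82  76  85 110 111
  87  72  95 121 131 130 130 131 131 130] [130 130 132 131 130 131 136 136 134 131 123 118 108 101  94  92  98 109
 122 129 132 130 130 131 131 130 131 130]
94 [140 150 154 149 145 146 135 117  95  82  80  80  77  77  76  76  97 105
  88  69  75 110 129 132 130 129 130 128] [130 128 128 132 142 149 151 151 150 149 145 139 136 129 118  98  81  72
  84 110 127 129 130 131 130 129 131 130]
96 [149 165 171 171 175 175 178 176 157 115  84  76  78  77  77  74  71  68
  68  67  77 109 126 130 130 128 130 132] [129 129 135 150 161 166 165 165 165 166 166 167 171 174 173 161 129  92
  73  74  75  74  83 112 129 133 129 128]
98 [155 172 179 178 179 179 179 181 176 139  93  76  77  74  75  73  69  67
  67  69  68  73  77  77  76  82 110 127] [129 134 144 157 164 169 173 175 175 176 175 176 176 176 178 177 158 114
  80  70  67  66  73  95 109 107  89  85]
```

Lateral error is under 1 mm and 38.8 mm remains. I'll push on slowly over the edge.

Emit:
move_arm(motion=[[0.04,0.001,0,0,0,0],[0.08,0.002,0,0,0,0],[0.12,0.003,0,0,0,0],[0.16,0.004,0,0,0,0],[0.2,0.005,0,0,0,0],[0.24,0.005,0,0,0,0],[0.27,0.005,0,0,0,0],[0.3,0.005,0,0,0,0],[0.32,0.005,0,0,0,0],[0.34,0.005,0,0,0,0]])

```text
time: 9.98
tool_pos: [0.6067, -0.0135, 0.0456]
tool_rot: [3.141, 0.0, -0.189]
contact_force: [-1.8, -1.1, -1.2]
opening: 0.0695
grip_force: 0.7
```

Emit:
move_arm(motion=[[0.01,0,0,0,0,0],[0.015,0,0,0,0,0],[0.02,0,0,0,0,0],[0.025,0,0,0,0,0],[0.03,0,0,0,0,0],[0.035,0,0,0,0,0],[0.04,0,0,0,0,0],[0.045,0,0,0,0,0],[0.05,0,0,0,0,0],[0.05,0,0,0,0,0]])

```text
time: 11.22
tool_pos: [0.6112, -0.0143, 0.0456]
tool_rot: [3.141, 0.001, -0.189]
contact_force: [-2.5, 0.9, 0.4]
opening: 0.0699
grip_force: 0.9
```

```bash
cat > hz.py <<'E'
from h import *
import sys
c=grab('wrist'); np.save(sys.argv[1],c,allow_pickle=True)
w=np.load('w5.npy',allow_pickle=True).item(); print(tl(w,c['s']['tool_pos'])*1000, c['s']['contact_force'])
P=cloud(c)[100:235]; M=R.from_euler('xyz',[np.pi,0,-.189]).as_matrix(); o=np.array(w['s']['tool_pos'])
q=(P-o)@M; q[...,2]=P[...,2]; q=q.reshape(-1,3); im=c['image'][100:235].reshape(-1,3)
# heights in w5 tool frame: x bins over plate (|y|<58)
for x0 in range(50,126,6):
    for y0,y1 in((-58,-53),(18,35),(53,58)):
        s=q[(q[:,0]>x0)&(q[:,0]<x0+6)&(q[:,1]>y0)&(q[:,1]<y1)]
        print(x0,(y0,y1),len(s),np.median(s[:,2]).round(4) if len(s) else None,end=' | ')
    print()
E
python3 hz.py w6.npy
```

```text
[38.29180465  0.50800931  0.06462708] [-2.49247675  0.88659442  0.41863138]
50 (-58, -53) 0 None | 50 (18, 35) 0 None | 50 (53, 58) 0 None | 
56 (-58, -53) 0 None | 56 (18, 35) 0 None | 56 (53, 58) 0 None | 
62 (-58, -53) 0 None | 62 (18, 35) 0 None | 62 (53, 58) 0 None | 
68 (-58, -53) 0 None | 68 (18, 35) 0 None | 68 (53, 58) 0 None | 
74 (-58, -53) 0 None | 74 (18, 35) 0 None | 74 (53, 58) 0 None | 
80 (-58, -53) 0 None | 80 (18, 35) 0 None | 80 (53, 58) 0 None | 
86 (-58, -53) 0 None | 86 (18, 35) 0 None | 86 (53, 58) 0 None | 
92 (-58, -53) 0 None | 92 (18, 35) 0 None | 92 (53, 58) 0 None | 
98 (-58, -53) 0 None | 98 (18, 35) 0 None | 98 (53, 58) 0 None | 
104 (-58, -53) 0 None | 104 (18, 35) 0 None | 104 (53, 58) 0 None | 
110 (-58, -53) 0 None | 110 (18, 35) 0 None | 110 (53, 58) 0 None | 
116 (-58, -53) 0 None | 116 (18, 35) 0 None | 116 (53, 58) 0 None | 
122 (-58, -53) 0 None | 122 (18, 35) 0 None | 122 (53, 58) 0 None |
```

Run:
```python
from h import *
c=np.load('w6.npy',allow_pickle=True).item(); d=c['range_z']; print((d>0).mean(), d[100:235:15,100:420:40])
g=cv2.cvtColor(c['image'],cv2.COLOR_RGB2GRAY)
print('col profile u=220', g[80:236:3,222]); print('u=300',g[80:236:3,298])
cv2.imwrite('pics/w6.png',cv2.resize(c['image'][:240,:,::-1],(800,375)))
```

```text
0.9937235514322916 [[0.16393608 0.16331221 0.16311009 0.16437387 0.16442077 0.16353996
  0.16415627 0.16373058]
 [0.16478008 0.16547054 0.15587805 0.15592442 0.15515663 0.15607363
  0.15574078 0.16559172]
 [0.16836652 0.16803968 0.15643297 0.1560053  0.15727435 0.15888587
  0.15731524 0.16835967]
 [0.17129013 0.17055131 0.15898253 0.15902449 0.1465701  0.15778549
  0.15882207 0.16977444]
 [0.17329775 0.17372651 0.16531768 0.15936093 0.1466888  0.15865448
  0.16874486 0.17253311]
 [0.17686601 0.1765729  0.16304941 0.16136234 0.14821872 0.1599019
  0.17560834 0.17607878]
 [0.1797449  0.17790194 0.16046113 0.16078767 0.1495672  0.16205545
  0.16213961 0.17851387]
 [0.18045272 0.18179171 0.1627876  0.16443974 0.16398266 0.1627201
  0.16223623 0.18084721]
 [0.17565899 0.17715272 0.14129677 0.14050913 0.1411822  0.1413496
  0.14233631 0.17738232]]
col profile u=220 [138 140 140 137 138 138 137 136 195 225 226 231 229 227 225 226 226 226
 227 230 232 233 229 224 227 229 229 232 234 227 228 226 229 207 136 136
 134 139 139 140 137 138 128  91  96 135 137 133 134 134 131 131]
u=300 [132 135 134 135 134 136 133 133 183 220 220 228 226 224 224 224 224 222
 225 228 228 229 218 171 129 134 137 138 139 133 132 146 143 138 132 135
 131 133 134 136 134 133 126  90  92 129 136 131 131 129 127 127]
```

View pics/w6.png

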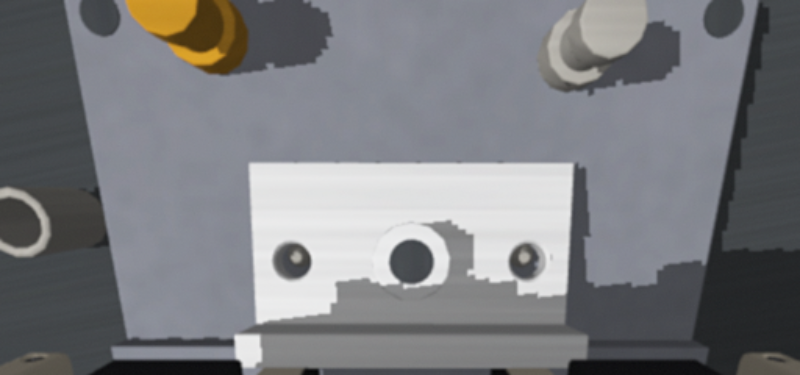

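The pins show inside both holes, but the range readings suggest that the rear still rests on the step, with the front down. I'll measure the tilt.

```bash
cat > tilt.py <<'E'
from h import *
import sys
c=grab('wrist') if len(sys.argv)<3 else np.load(sys.argv[1],allow_pickle=True).item(); np.save(sys.argv[1],c,allow_pickle=True)
print('tool',c['s']['tool_pos'].round(4),c['s']['contact_force'].round(1))
P=cloud(c); i=c['image'].astype(int)
o=np.array(c['s']['tool_pos']); M=R.from_euler('xyz',c['s']['tool_rot']).as_matrix()
q=(P-o)@M
Z=P[...,2]; B=i.min(2)>190
for n,m in(('plate',B&(q[...,0]>20)&(q[...,0]<95)&(abs(q[...,1])<62)&(Z>.034)&(Z<.055)),('seat',(~B)&(q[...,0]>40)&(q[...,0]<95)&(abs(q[...,1])>75)&(abs(q[...,1])<110)&(abs(Z-.03)<.006))):
    a=q[m]; z=Z[m]
    if len(a)<50: print(n,len(a)); continue
    A=np.c_[a[:,:2],np.ones(len(a))]; k=np.ones(len(a),bool)
    for _ in range(3):
        s=np.linalg.lstsq(A[k],z[k],rcond=None)[0]; k=abs(A@s-z)<.003
    print(n,k.sum(),'slope',s[:2].round(3),'z at x=46',(s@[.046,0,1]).round(4),'x range',a[k][:,0].min().round(4),a[k][:,0].max().round(4),'y',a[k][:,1].min().round(4),a[k][:,1].max().round(4))
E
python3 tilt.py w6.npy old
```

```text
tool [ 0.6112 -0.0143  0.0456] [-2.5  0.9  0.4]
plate 0
seat 0
```

```bash
sed -i 's/^q=(P-o)@M/q=(P-o)@M*1000/; s/\[.046,0,1\]/[46,0,1]/; s/s\[:2\].round(3)/(s[:2]*1000).round(3)/' tilt.py; python3 tilt.py w6.npy old; python3 tilt.py w5.npy old; grep -n "" /dev/null
python3 - <<'E'
from h import *
c=np.load('w6.npy',allow_pickle=True).item()
for n,u,v,z in [('fL',249,163,.04),('fR',575,163,.04),('tipL',295,257,.039),('tipR',524,256,.039),('edge',112,347,.04),('edgeR',707,347,.04)]:
    print(n,(tl(c,ray(c,u*.64,v*.64,z))*1000).round(1))
E
```

```text
tool [ 0.6112 -0.0143  0.0456] [-2.5  0.9  0.4]
plate 13449 slope [-0.141 -0.001] z at x=46 0.045 x range 22.8424 81.7828 y -59.5504 61.2652
seat 10067 slope [-0.001 -0.001] z at x=46 0.0301 x range 40.0105 94.9827 y -109.999 109.9946
tool [ 0.5737 -0.0066  0.0457] [-3.4  0.   2.9]
plate 15017 slope [ 0.    -0.001] z at x=46 0.0501 x range 22.2377 82.2383 y -59.732 60.9961
seat 8857 slope [-0.002 -0.001] z at x=46 0.0301 x range 47.515 94.9902 y -109.9955 109.9956
fL [ 82.  -58.8   5.5]
fR [82.1 61.7  5.5]
tipL [ 46.9 -44.5   6.6]
tipR [47.4 45.8  6.6]
edge [   9.4 -123.2    5.6]
edgeR [  9.6 124.7   5.6]
```

The tilt is 0.14 rad and the rear corner is just at the edge, so about 2 mm more is needed.

Emit:
move_arm(motion=[[0.005,0,0,0,0,0],[0.01,0,0,0,0,0],[0.015,0,0,0,0,0],[0.02,0,0,0,0,0],[0.02,0,0,0,0,0],[0.02,0,0,0,0,0]])

```text
time: 12.02
tool_pos: [0.6136, -0.0148, 0.0457]
tool_rot: [3.142, -0.0, -0.189]
contact_force: [-1.5, 0.2, -0.6]
opening: 0.0701
grip_force: 0.5
```

```bash
python3 tilt.py w7.npy
```

```text
tool [ 0.6136 -0.0148  0.0457] [-1.5  0.2 -0.6]
plate 13462 slope [ 0.    -0.001] z at x=46 0.0401 x range 22.0043 82.318 y -59.5878 61.4313
seat 10057 slope [-0.    -0.001] z at x=46 0.0301 x range 40.0003 94.9993 y -109.9931 109.977
```

The bracket dropped flat: its top is at 40.1 mm and the slope is 0. I'll retract back and up, then verify.

Emit:
move_arm(motion=[[-0.1,0,0,0,0,0],[-0.3,0,0,0,0,0],[-0.3,0,-0.4,0,0,0],[-0.3,0,-0.8,0,0,0],[-0.3,0,-0.8,0,0,0],[-0.3,0,-0.8,0,0,0]])

```text
time: 12.82
tool_pos: [0.5835, -0.009, 0.1255]
tool_rot: [3.141, 0.0, -0.189]
contact_force: [0.5, 0.1, -0.7]
opening: 0.0699
grip_force: 0.0
```

Run:
```python
from h import *
w=np.load('w7.npy',allow_pickle=True).item(); c=grab('wrist')
print(c['s']['tool_pos'],c['s']['contact_force'])
P=cloud(c); i=c['image'].astype(int); o=np.array(w['s']['tool_pos']); M=R.from_euler('xyz',w['s']['tool_rot']).as_matrix()
q=(P-o)@M*1000; Z=P[...,2]
m=(i.min(2)>185)&(q[...,0]>0)&(q[...,0]<95)&(abs(q[...,1])<70)&(Z>.035)
pl=m&(Z<.046); A=np.c_[q[pl][:,:2],np.ones(pl.sum())]; print('plate',np.linalg.lstsq(A,Z[pl],rcond=None)[0]*[1000,1000,1], np.percentile(q[pl],[.5,99.5],axis=0).round(1))
pt=lambda p:(M.T@(p-o)*1000).round(1)
# edge of plate and dark holes
g=cv2.cvtColor(c['image'],cv2.COLOR_RGB2GRAY)
hm=cv2.morphologyEx(m.astype(np.uint8),cv2.MORPH_CLOSE,np.ones((25,25)))&(g<120)&(Z<.045)
n,l,s,ce=cv2.connectedComponentsWithStats(hm.astype(np.uint8))
for k in range(1,n):
    if s[k,4]>40: print('dark',s[k],pt(ray(c,*ce[k],.04)))
e=[q[(abs(q[...,1]-y)<3)&(Z>.037)&(Z<.043)&(q[...,0]<12)&(q[...,0]>-30)][:,0] for y in(-100,100)]
print('step edge x',[np.percentile(a,99).round(1) if len(a) else None for a in e])
```

```text
[ 0.58345336 -0.0090223   0.12545604] [ 0.4587224   0.08409832 -0.66695282]
plate [-0.00043343 -0.00102976  0.04012593] [[ 22.6 -59.    3.8]
 [ 81.7  60.    7.5]]
dark [203 109  14  15 123] [ 47.  -44.6   5.7]
dark [306 109  13  15  85] [47.  44.7  5.7]
step edge x [np.float64(7.1), np.float64(6.4)]
```

The bracket is flat on the seat (underside about 30 mm) and around both pins, and the hand is clear.

```bash
python3 -c "
from cell import robot; print(robot.hand_in())"
```

```text
the job is handed in; nothing more can be done
None
```

The bracket was pushed off the step and sits flat on the seat over both pins with its rib towards the step; I handed the job in at about 13 s with the hand clear, but no pass/fail verdict came back.

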